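Call for stock at the empty bin

TASK

One of the four green parts bins has run empty: call for a refill by pressing the key of the call puck that stands in front of that bin. Press it gently straight down with the fingertips, as far as it goes, keep it down for two seconds, then let it come up and draw the hand well clear above it. Press no other puck, do not pick up or shift any puck, and leave the bins and the handles, block, jar, ring and stamp standing around them alone.

Things in the scene. Friction and masses are not known exactly. Their poses are not given: they have to be found in the camera images.
- bin_empty: fixed green plastic parts bin with nothing in it: the bare floor shows; 160 (x) x 105 (y) x 75 (z) mm, its low 43 mm front lip at its -x end, towards the robot; heaped stock may stand up to 90 mm above its underside. Origin: centre of the underside, 3 mm above the table. The four alike bins stand side by side on a rubber mat, about 165 mm apart, in any order
- bin_low: fixed green plastic parts bin with only three pieces lying on its floor (two turned knobs and one small block); 160 (x) x 105 (y) x 75 (z) mm, its low 43 mm front lip at its -x end, towards the robot; heaped stock may stand up to 90 mm above its underside. Origin: centre of the underside, 3 mm above the table. The four alike bins stand side by side on a rubber mat, about 165 mm apart, in any order
- bin_knobs: fixed green plastic parts bin heaped with turned wooden knobs; 160 (x) x 105 (y) x 75 (z) mm, its low 43 mm front lip at its -x end, towards the robot; heaped stock may stand up to 90 mm above its underside. Origin: centre of the underside, 3 mm above the table. The four alike bins stand side by side on a rubber mat, about 165 mm apart, in any order
- bin_blocks: fixed green plastic parts bin heaped with small rectangular wooden blocks; 160 (x) x 105 (y) x 75 (z) mm, its low 43 mm front lip at its -x end, towards the robot; heaped stock may stand up to 90 mm above its underside. Origin: centre of the underside, 3 mm above the table. The four alike bins stand side by side on a rubber mat, about 165 mm apart, in any order
- puck_empty: loose wireless call puck that stands on the mat in front of (robot side of) bin_empty, its centre about 137 mm from the bin's centre: white round disc, diameter 60 mm, 20 mm high, about 0.16 kg, with a grey round push key in its middle. Origin: centre of the underside, 3 mm above the table when it stands. All four pucks look the same
- key_empty_top (a point): centre of the top face of the push key of puck_empty: flat grey disc, diameter 32 mm, that stands 10 mm proud of the puck's top, 33 mm above the table when up. It moves down with the key
- key_empty (a joint): travel of that key in m: 0 up, 0.006 fully down. A spring returns it when let go: it starts to move at 1.5 N and is fully down at 5 N
- puck_low: loose wireless call puck that stands on the mat in front of (robot side of) bin_low, its centre about 137 mm from the bin's centre: white round disc, diameter 60 mm, 20 mm high, about 0.16 kg, with a grey round push key in its middle. Origin: centre of the underside, 3 mm above the table when it stands. All four pucks look the same
- key_low_top (a point): centre of the top face of the push key of puck_low: flat grey disc, diameter 32 mm, that stands 10 mm proud of the puck's top, 33 mm above the table when up. It moves down with the key
- key_low (a joint): travel of that key in m: 0 up, 0.006 fully down. A spring returns it when let go: it starts to move at 1.5 N and is fully down at 5 N
- puck_knobs: loose wireless call puck that stands on the mat in front of (robot side of) bin_knobs, its centre about 137 mm from the bin's centre: white round disc, diameter 60 mm, 20 mm high, about 0.16 kg, with a grey round push key in its middle. Origin: centre of the underside, 3 mm above the table when it stands. All four pucks look the same
- key_knobs_top (a point): centre of the top face of the push key of puck_knobs: flat grey disc, diameter 32 mm, that stands 10 mm proud of the puck's top, 33 mm above the table when up. It moves down with the key
- key_knobs (a joint): travel of that key in m: 0 up, 0.006 fully down. A spring returns it when let go: it starts to move at 1.5 N and is fully down at 5 N
- puck_blocks: loose wireless call puck that stands on the mat in front of (robot side of) bin_blocks, its centre about 137 mm from the bin's centre: white round disc, diameter 60 mm, 20 mm high, about 0.16 kg, with a grey round push key in its middle. Origin: centre of the underside, 3 mm above the table when it stands. All four pucks look the same
- key_blocks_top (a point): centre of the top face of the push key of puck_blocks: flat grey disc, diameter 32 mm, that stands 10 mm proud of the puck's top, 33 mm above the table when up. It moves down with the key
- key_blocks (a joint): travel of that key in m: 0 up, 0.006 fully down. A spring returns it when let go: it starts to move at 1.5 N and is fully down at 5 N
- handle_a: bystander: loose turned wooden handle, standing, 28 mm across, 63 mm high; between two pucks. Origin: centre of the underside
- handle_b: bystander: loose turned wooden handle, standing, 26 mm across, 50 mm high; between the two middle pucks. Origin: centre of the underside
- block: bystander: loose wooden block, 45 x 22 x 14 mm, lying; between two pucks. Origin: centre of the underside
- jar: bystander: loose closed jar, 48 mm across, 60 mm high; at the left (+y) end of the row of pucks. Origin: centre of the underside
- tape: bystander: loose brown cardboard ring, lying flat, 56 mm across, 20 mm high; at the right (-y) end of the row of pucks. Origin: centre of the underside
- stamp: bystander: loose wooden hand stamp, base 50 x 30 mm, with turned handle 63 mm high; on the robot side of the row of pucks, at the middle. Origin: centre of the underside
Things that resemble listed ones, but are neither listed nor needed, are in the scene too. Leave any blue or yellow look-alike of the puck_low alone.

How it is judged:
By the outcome, as a careful person would: the job done as asked, in the order asked, and still so for the second after the job is handed in, with the robot touching nothing.
It also fails if it takes over 35 s, if anything falls off the work surface, if the arm or the gripper's body presses on something with over 40 N, if the wrist force passes 120 N, or if a joint passes its speed limit or range.

ROBOT

A 6-joint arm with a two-finger parallel gripper is mounted at the origin on the work surface. World frame = base frame: x ahead of the robot, y to its left, z up, the work surface at z = 0. Lengths are in m, angles in rad, forces in N, time in s.
With the tool pointing down it reaches from about 0.275 to 0.875 m from the base axis. Payload 12.5 kg.
Tool frame: the origin (TCP) lies between the finger pads, 19 mm behind the fingertips; this is the grasp point; z points along the fingers, y is the line along which they close (so a half turn about z gives the same grasp; the last joint's range is limited). The gripper opens to 85 mm and grips with 20 to 120 N. Pads are 22 mm wide; open, the fingers measure 114 mm over their backs; the gripper's body (76 mm by 85 mm) begins 54 mm behind the grasp point. The pads swing forward as they close: fully open they stand 13 mm farther back than shut.
Start: joints at [-1.353, 0.351, 1.652, -0, 1.139, -0.085], TCP at [0.164, -0.525, 0.25] pointing down, gripper open.
Joint ranges: [-2.75, 2.75], [-0.79, 2.1], [0.01, 2.65], [-1.57, 4.71], [0.07, 3.14], [-2.87, 2.87]. Speed limits (rad/s): [2.22, 2.22, 2.79, 3.14, 3.14, 3.14].

INTERFACE

Orientations are given as a unit quaternion [x, y, z, w].
In Python, from cell import r, optics gives the robot as it stands. The module is installed in compiled form; this text tells all that it offers. Calls block until the motion is done:
- r.move_to(position, orientation): joint-space move of the TCP to a pose.
- r.move_linear(position, rot=None, vel=0.15): straight line of the TCP; rot=None keeps the orientation; vel is the mean speed in m/s.
- r.set_joints(angles): joint-space move.
- r.set_gripper(opening, squeeze=None): opening from 0.0 (shut) to 1.0 (fully open); squeeze is the grip in N (None keeps the last); returns when the fingers have stopped.
- r.sleep(seconds).
- r.inverse_kinematics(position, orientation): joint angles nearest the present ones, or None.
- optics.get_image(name): name is "scene" or "top" or "wrist"; returns a dict with "pixels" (384x512x3 uint8, red, green, blue), "depth" (384x512 float32, m along the optical axis (not along the pixel's ray), 0 where there is no reading), "fx", "fy", "cx", "cy" (pixels), "D" ([k1, k2, p1, p2, k3] as OpenCV has them; the pictures are not rectified), "camera_from_world" (4x4, takes a point from world to camera coordinates); the wrist camera has in their place "mount" (4x4, takes a point from camera to tool coordinates, whose origin is the TCP and whose axes are the flange's). Camera axes: x right, y down, z forward; pixel columns grow to the right and rows downward; lengths in m; the calibration is good to about 2 mm. A picture is of the moment at which its call begins: read the wrist's pose just before it.
A pose or a line that the arm cannot do raises r.PlanningError and nothing moves.
- r.hand_in(): hands the job in; it is judged then, once.
Readings, each from a call of its own:
- r.current_t(): time.
- r.current_q(): joint angles.
- r.current_qvel(): joint speeds.
- r.current_effort(): joint torques, N m.
- r.current_tool_pos(): TCP position.
- r.current_ee_rot(): TCP orientation.
- r.current_contact_force(): force on the tool from outside, world axes, zero at the start.
- r.current_torque(): the same for the moment, N m.
- r.current_opening(): opening from 0.0 (shut) to 1.0 (fully open).
- r.current_finger_force(): force on a finger pad.
Only numpy, scipy, OpenCV 4.12 (cv2) and the standard library are available. Lean on these libraries where they do the work, as an engineer would, in place of code of your own. Each camera call takes 0.05 s, during which the arm holds its last target. There are 200 camera calls.

## Working session

There is one attempt and no reset: what is moved stays moved. The work goes in short steps, each a Python script; the robot and the scene stay as the last script left them, time stands still between calls to the robot, and variables do not carry over. Pictures are saved under pics/ and viewed, at most 10 in all, crops included, and the job is handed in when it is done.

```bash
mkdir -p pics; cat > h.py <<'E'
import numpy as np, cv2
from cell import r, optics
def K(im): return np.array([[im["fx"],0,im["cx"]],[0,im["fy"],im["cy"]],[0,0,1.]])
def save(im,n): cv2.imwrite(f"pics/{n}.png",im["pixels"][:,:,::-1])
def ray(im,u,v,z,wfc=None):
    "pixel -> world point on plane z"
    T=np.linalg.inv(im["camera_from_world"]) if wfc is None else wfc
    p=cv2.undistortPoints(np.array([[[u,v]]],float),K(im),np.array(im["D"],float))[0,0]
    d=T[:3,:3]@[p[0],p[1],1]; o=T[:3,3]
    return o+d*(z-o[2])/d[2]
E
python3 - <<'E'
from h import *
import pickle
d={}
for n in("scene","top"):
    im=optics.get_image(n); save(im,n); d[n]=im
pickle.dump(d,open("im.pkl","wb"))
print(r.current_t(), r.current_ee_rot(), r.current_opening())
a=np.hstack([d["top"]["pixels"]]);
E
```

```text
0.1 [ 9.88560572e-01  1.50823414e-01 -3.21861541e-05 -5.40656029e-04] 1.0009221640464794
```

View pics/top.png

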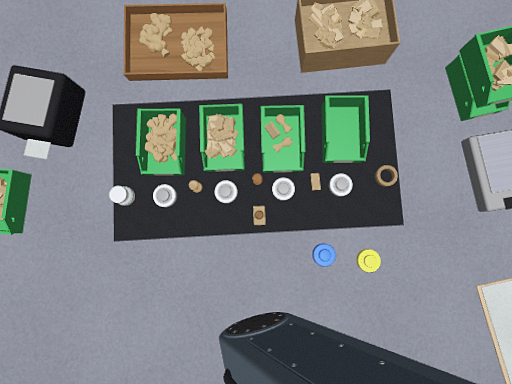

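View pics/scene.png

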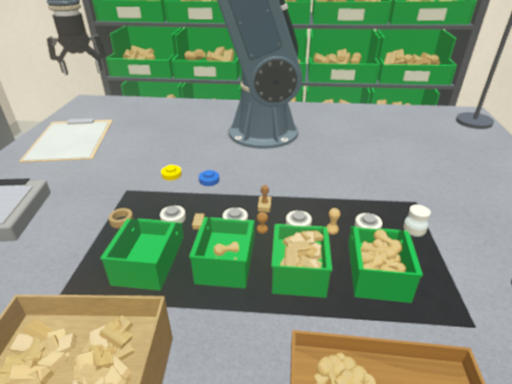

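The top view shows four bins, left to right: knobs (162,140), blocks (222,136), low (284,138) and empty (346,128). The candidate pucks are at (164,195), (226,191), (283,188) and (341,185). The rightmost puck, (341,185), stands in front of the bare bin. The scene view agrees, with the bin at (145,252) and the puck at (173,214). I'll measure the pucks and confirm with a crop.

```bash
python3 - <<'E'
from h import *
import pickle
d=pickle.load(open("im.pkl","rb"))
for n,roi in(("top",(170,215,150,365)),("scene",(195,235,155,390))):
    im=d[n]; hsv=cv2.cvtColor(im["pixels"],cv2.COLOR_RGB2HSV)
    m=((hsv[...,1]<60)&(hsv[...,2]>110)).astype(np.uint8); k=np.zeros_like(m); a,b,c,e=roi; k[a:b,c:e]=m[a:b,c:e]
    for c in cv2.findContours(k,cv2.RETR_EXTERNAL,cv2.CHAIN_APPROX_NONE)[0]:
        if cv2.contourArea(c)<100: continue
        (u,v),ax,an=cv2.fitEllipse(c)
        print(n,"puck",np.round([u,v,*ax],1),"z=.022:",np.round(ray(im,u,v,.022),4))
im=d["top"]; hsv=cv2.cvtColor(im["pixels"],cv2.COLOR_RGB2HSV)
g=cv2.inRange(hsv,(45,100,60),(75,255,255)); g[:,:125]=0; g[:,400:]=0
for c in cv2.findContours(g,cv2.RETR_EXTERNAL,cv2.CHAIN_APPROX_NONE)[0]:
    if cv2.contourArea(c)>500:
        x,y,w,h=cv2.boundingRect(c); print("bin",x,y,w,h,np.round(ray(im,x+w/2,y+h/2,.06),3))
# key via depth: z of points around the empty puck
u,v=341,185; D=im["depth"][v-2:v+3,u-2:u+3]; T=np.linalg.inv(im["camera_from_world"])
p=cv2.undistortPoints(np.array([[[u,v]]],float),K(im),np.array(im["D"],float))[0,0]
print("depth pt",T@np.array([p[0]*np.median(D),p[1]*np.median(D),np.median(D),1]))
print("neighbours", {k:np.round(ray(im,*q,z),3) for k,q,z in(("block",(316,181),.014),("tape",(386,175),.02),("stamp",(259,214),.03))})
cv2.imwrite("pics/crop.png",cv2.resize(im["pixels"][90:220,250:410,::-1],None,fx=4.5,fy=4.5,interpolation=cv2.INTER_CUBIC))
E
```

```text
top puck [164.  195.2  22.3  22.6] z=.022: [0.5045 0.2907 0.022 ]
top puck [225.4 191.2  22.1  22.6] z=.022: [0.5107 0.1269 0.022 ]
top puck [283.  188.3  22.1  22.2] z=.022: [ 0.514  -0.0274  0.022 ]
top puck [340.7 184.2  22.1  22.3] z=.022: [ 0.5209 -0.1823  0.022 ]
scene puck [368.  220.5  15.4  29.7] z=.022: [0.5031 0.2926 0.022 ]
scene puck [298.4 217.9  15.8  27.8] z=.022: [0.5099 0.1287 0.022 ]
scene puck [235.2 213.2  12.3  27.7] z=.022: [ 0.5073 -0.0255  0.022 ]
scene puck [172.8 213.4  16.9  27.8] z=.022: [ 0.5232 -0.178   0.022 ]
scene puck [480.1 199.4   5.6 390.4] z=.022: [0.3873 0.5821 0.022 ]
bin 135 108 51 67 [0.641 0.29  0.06 ]
bin 260 105 46 68 [ 0.639 -0.03   0.06 ]
bin 199 103 46 69 [0.648 0.13  0.06 ]
bin 322 95 48 68 [ 0.661 -0.195  0.06 ]
depth pt [ 0.5173599 -0.1806021  0.0326284  1.       ]
neighbours {'block': array([ 0.533, -0.118,  0.014]), 'tape': array([ 0.543, -0.305,  0.02 ]), 'stamp': array([0.447, 0.039, 0.03 ])}
```

View pics/crop.png

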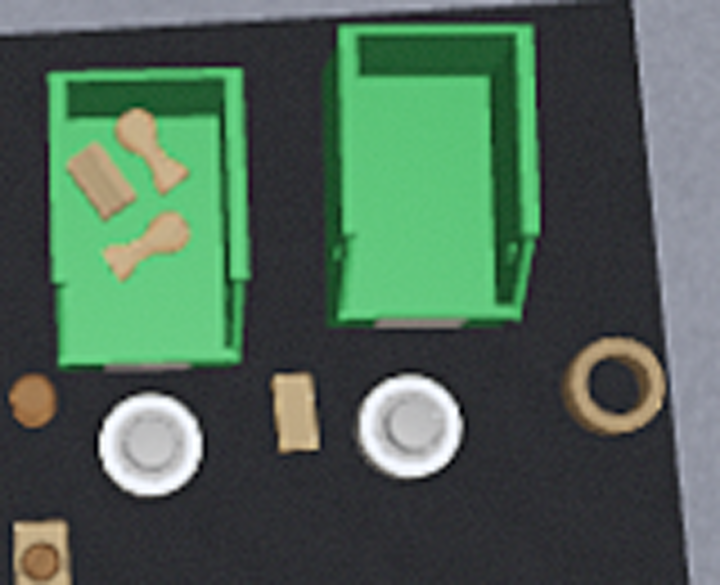

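Confirmed: in the crop, the right bin shows only bare floor, and the puck in front of it is at crop (410,425). The low bin beside it holds two knobs and one block. The two views agree on the puck at about (0.521,-0.180), 138 mm in front of the bin. The key top measures 32.6 mm high, against 33 mm expected. I'll shut the gripper, go above the puck and check with the wrist camera.

```bash
python3 - <<'E'
from h import *
from scipy.spatial.transform import Rotation as R
r.set_gripper(0.0,20)
r.move_to([.521,-.18,.16],[1,0,0,0]); r.sleep(.3)
p=r.current_tool_pos(); q=r.current_ee_rot(); im=optics.get_image("wrist"); save(im,"wrist")
print(r.current_t(),p,q,r.current_opening(),r.current_contact_force())
W=np.eye(4); W[:3,:3]=R.from_quat(q).as_matrix(); W[:3,3]=p; W=W@im["mount"]
hsv=cv2.cvtColor(im["pixels"],cv2.COLOR_RGB2HSV)
m=((hsv[...,1]<50)&(hsv[...,2]>120)).astype(np.uint8)
for c in cv2.findContours(m,cv2.RETR_EXTERNAL,cv2.CHAIN_APPROX_NONE)[0]:
    if cv2.contourArea(c)<800: continue
    (u,v),ax,an=cv2.fitEllipse(c); print(np.round([u,v,*ax],1),np.round(ray(im,u,v,.022,W),4))
E
```

```text
3.05 [ 0.52089574 -0.1803549   0.16005657] [ 9.99999962e-01 -2.72080153e-04  4.32624151e-05  2.19269897e-05] 0.00045218217797710015 [-0.19386703 -0.10532686  0.75653379]
[ 34.8 311.8  45.3 136.9] [0.3866 0.0444 0.022 ]
[ 83.4 190.   65.1  70.5] [ 0.5161 -0.0294  0.022 ]
[252.7 183.1  67.5  67.7] [ 0.5221 -0.1795  0.022 ]
[463.2 204.2 113.5 423.4] [ 0.5023 -0.3708  0.022 ]
```

View pics/wrist.png

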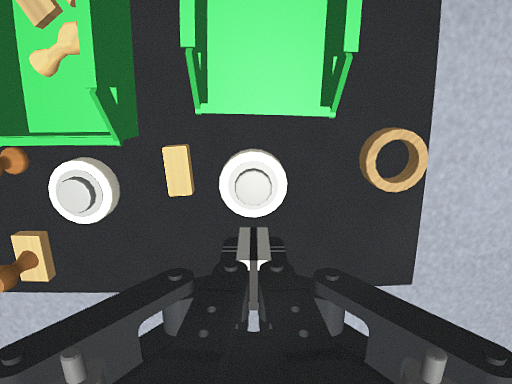

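The wrist view shows the puck at (253,183), with the shut fingertips at (254,245) lined up with it in y and clear of the block (178,170) and ring (394,160). The refined puck centre is (0.5221,-0.1795). I'll press under force watch.

```bash
python3 - <<'E'
from h import *
x,y=.5221,-.1795
r.move_linear([x,y,.085],vel=.1); r.move_linear([x,y,.058],vel=.05); r.sleep(.2)
b=np.mean([r.current_contact_force() for _ in range(3)],0); print("base",b,r.current_t())
z=.058; log=[]; ok=False
while z>.040:
    z-=.001 if z>.0475 else .0005
    r.move_linear([x,y,z],vel=.02); r.sleep(.05)
    f=r.current_contact_force()-b; log.append((round(z,4),round(float(r.current_tool_pos()[2]),4),*np.round(f,1)))
    if f[2]>7.5: ok=True; break
    if np.hypot(f[0],f[1])>8 or r.current_t()>18: break
print(*log,sep="\n"); print(ok,r.current_t())
if ok:
    t=r.current_t(); r.sleep(2.4); print("held",r.current_t()-t,r.current_contact_force()-b,r.current_tool_pos())
    r.move_linear([x,y,.06],vel=.02); r.move_linear([x,y,.2],vel=.12)
    r.sleep(.2)
    im=optics.get_image("wrist"); save(im,"after"); print(r.current_t(),r.current_contact_force()-b)
E
```

```text
base [0.21851147 0.65010249 0.07549757] 4.8417
(0.057, 0.057, np.float64(0.4), np.float64(-1.0), np.float64(0.2))
(0.056, 0.056, np.float64(-0.1), np.float64(-1.6), np.float64(0.6))
(0.055, 0.055, np.float64(-0.0), np.float64(-0.2), np.float64(-0.6))
(0.054, 0.054, np.float64(-1.4), np.float64(-0.1), np.float64(-0.1))
(0.053, 0.053, np.float64(0.3), np.float64(-0.4), np.float64(0.9))
(0.052, 0.052, np.float64(-0.2), np.float64(-0.5), np.float64(0.6))
(0.051, 0.0511, np.float64(-0.3), np.float64(-0.0), np.float64(1.5))
(0.05, 0.0501, np.float64(0.6), np.float64(-0.5), np.float64(2.7))
(0.049, 0.049, np.float64(-0.4), np.float64(-0.4), np.float64(3.5))
(0.048, 0.0481, np.float64(0.0), np.float64(-0.5), np.float64(3.2))
(0.047, 0.047, np.float64(1.5), np.float64(-0.6), np.float64(4.1))
(0.0465, 0.0465, np.float64(0.8), np.float64(-1.8), np.float64(4.4))
(0.046, 0.046, np.float64(0.1), np.float64(-0.8), np.float64(5.2))
(0.0455, 0.0457, np.float64(-0.9), np.float64(-0.3), np.float64(8.6))
True 9.0417
held 2.4000000000000004 [-0.68470091 -0.60052681  7.96696077] [ 0.52217983 -0.17954541  0.04571739]
13.8833 [-0.59486815 -0.07984584  0.60191916]
```

The force profile fits the key: it met the tips at about 0.052, rose to 5 N, then hit a hard stop after 6 mm of travel. It was held at 8 N for 2.4 s. I'll check the result before handing in.

```bash
python3 - <<'E'
from h import *
im=optics.get_image("scene"); save(im,"scene2")
a=cv2.imread("pics/scene2.png")[180:300,80:460]; b=cv2.imread("pics/after.png")
b=cv2.resize(b,(380,285)); cv2.imwrite("pics/chk.png",np.vstack([a,b]))
E
```

```text
(no output)
```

View pics/chk.png

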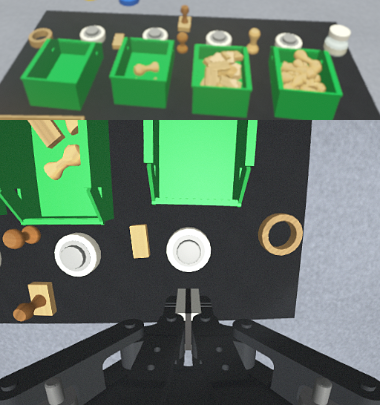

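The pucks and bystanders stand as before: the pressed puck is at (188,250), with the block at (139,240) and the ring at (281,234) untouched. The hand is well clear.

```bash
python3 -c "
from h import *
print(r.hand_in(), r.current_t())"
```

```text
the job is handed in; nothing more can be done
the job is handed in; nothing more can be done
```

I pressed the key of the puck in front of the empty bin fully down (8 N), held it for 2.4 s and released it, then drew the hand clear above and handed the job in; nothing else was touched.

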